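# Load a frame rail into the dowel-drilling jig and clamp it by feel

## Robot

A 6-joint arm with a two-finger parallel gripper is mounted at the origin on a cart in front of the work surface, level with it; the furniture and walls round the work are solid. World frame = base frame: x ahead of the robot, y to its left, z up, the work surface at z = 0. Lengths are in m, angles in rad, forces in N, time in s.
With the tool pointing down it reaches from about 0.25 to 0.725 m from the base axis. Payload 4 kg.
Tool frame: the origin (TCP) lies midway between the tips of the shut fingers; the grasp point (between the pads) lies 19 mm behind it; z points along the fingers, y is the line along which they close (so a half turn about z gives the same grasp; the last joint's range is limited). The gripper opens to 85 mm and grips with 20 to 120 N. Pads are 22 mm wide; open, the fingers measure 114 mm over their backs; the gripper's body (76 mm by 85 mm) begins 54 mm behind the grasp point. The pads swing forward as they close: fully open they stand 13 mm farther back than shut.
Start: joints at [1.284, 0.241, 0.005, 1.335, 0, 1.571], TCP at [0.141, 0.48, 0.192] pointing down, gripper open.
Joint ranges: [-2.72, 2.72], [-1.05, 1.87], [-1.09, 1.28], [-1.99, 2.15], [-1.42, 1.44], [-3.14, 3.14]. Speed limits (rad/s): [2.79, 2.79, 3.14, 3.14, 3.14, 3.14].

## Interface

Orientations are given as a unit quaternion [x, y, z, w].
In Python, from workcell import bot gives the robot as it stands. The module is installed in compiled form; this text tells all that it offers.
- The arm moves only by the tool drive_tool, never from a script. Its arguments are lists of equal length, an entry for each row: "slide": the shift along the tool's x, y, z scaled (see below), a list of three; "rotation": the turn, a rotation vector about the tool's x, y, z scaled (see below), a list of three. A call has exactly 8 rows; each row is the pose to reach, as a shift and turn from the pose commanded when the call began, along the tool's axes at that moment; what a row does not reach only later rows make up. The controller multiplies each number of a shift by 250 mm and each number of a turn by 0.5 rad. A row lasts 1/8 s, in which the tool goes at most 62.5 mm and 10.7 degrees, less where a joint would pass 70% of its speed; a pose out of reach is approached as far as the arm can. A call with a number of a shift or a turn outside -1 to 1 is refused whole. A call with a gripper value outside its range is refused whole. "gripper" is the opening, from 0 (shut) to 1 (fully open), set as the call begins (left out, the last holds). The fingers move at their own pace and stop on an object; the grip force is fixed at half the most. Time passes only in rows, so rows that repeat a pose let the fingers close, or fill a call up. It gives the time, the measured TCP pose, the force, the opening and the grip force at its end, in the units of the state.
- bot.get_obs(): the state, without advancing time (a new reading comes with each control period).
- bot.camera(name): name is "scene" or "top" or "wrist"; returns a dict with "image" (384x512x3 uint8, red, green, blue), "z_map" (384x512 float32, m along the optical axis (not along the pixel's ray), 0 where there is no reading), "camera_matrix" (3x3 intrinsics, pixels), "xyz" and "orientation" of the camera in the world. Camera axes: x right, y up, looking along -z (the intrinsics and any distortion apply to the point x, -y, -z); pixel columns grow to the right and rows downward; lengths in m; the calibration is good to about 2 mm. A picture is of the moment at which its call begins.
- bot.job_done(): hands the job in; it is judged then, once.
The state is a dict: "clock": time; "joint_pos": joint angles; "joint_vel": joint speeds; "tau": joint torques, N m; "eef_pos": TCP position; "tool_rot": TCP orientation; "ft_force": force on the tool from outside, world axes, zero at the start; "ft_torque": the same for the moment, N m; "grip_width": finger opening in m; "grasp_force": force on a finger pad.
Only numpy, scipy, OpenCV 4.12 (cv2) and the standard library are available. Lean on these libraries where they do the work, as an engineer would, in place of code of your own. Each camera call takes 0.05 s, during which the arm holds its last target. There are 200 camera calls.

## Task

Load the loose wooden frame rail into the dowel-drilling jig: lay it flat on the jig's base, slide it under the raised clamp foot until its end butts home against the steel guide block, with its long edge against the fence. Then screw the clamp knob down clockwise until the foot just touches the rail, give it a quarter of a turn more and let go; leave the other things on the bench as they are.

Things in the scene. Friction and masses are not known exactly. Their poses are not given: they have to be found in the camera images.
- rail_mid (a point): centre of the rail: loose plain reddish-brown wooden bar 45 mm wide (its x), 200 long (its y), 30 thick (z, up), 0.11 to 0.22 kg; at the start it lies flat on the bench, left of the jig. Either end may go to the guide block. Held 55 to 60 mm from its middle, towards the end left free, the fingers stay clear of base, fence and clamp
- rail: the same rail, origin at the centre of its underside
- jig: dowel-drilling jig screwed to the bench, origin at bench level; x points away from the robot to the fence, y along it. Ply base 15 mm thick, x -65 to 85, y -125 to 60. Dark wooden fence, 26 high on the base: its face, at x 22.5, looks to -x, y -80 to 45. Steel guide block with two drill bushes, 42 high, is the end stop: its face, at y -80, looks to +y. The +y end is open
- clamp: steel gooseneck clamp fixed behind the fence, axes as the jig's; its upright stands at x 57, its arm reaches over the rail at 82 to 105 mm above the bench to the vertical screw at x 0, y -35. The rail goes under its raised foot, slid in along -y from the open end; when home it overhangs the base there by 60 mm, 15 above the bench
- corner (a point): inner corner of the jig, where fence face, guide-block face and base top meet; axes as the jig's. The rail is home when its middle is at x -22.5, y +100, z +15 mm from here
- knob_grip (a point): middle of the clamp's knob, on the vertical screw axis: black square knob with four rounded lobes, 46 mm across the flats (square to the knob's own x and y, which turn with it), 24 high, about 140 above the bench; below it 10 free, then the 32 wide clamp head
- knob (a joint): knob angle in rad, growing clockwise seen from above, which drives screw, knob and foot down 14 mm a turn. Starts at -0.25 to 0.25 (at 0 the flats are square to the jig); stays where it is left. It takes 0.30 N m (friction) to turn; past touching, the foot's spring pushes it back by a further 0.1 N m per rad: the moment about its axis changes steadily from there on
- foot: round black rubber foot, 30 mm across, under the clamp screw; origin at the centre of its underside, 2 to 7 mm above where the rail's top will be (each time different). It is sprung: after touching it stays at the rail's height while screw and knob go on down. It does not turn
- block_plane: bystander: block plane, 52 x 162 x 56, left; origin at its underside
- tape_measure: bystander: yellow tape measure, 42 x 97 x 66; origin at its underside
- mallet: bystander: wooden mallet, 296 x 120 x 70, behind the jig; origin at its underside
- dowel_bundle: bystander: three banded dowels, 32 x 140 x 11; origin at its underside
- filler_tin: bystander: tin, 69 across, 76 high; origin at its underside
- carpenter_pencil_0: bystander: flat red pencil, 15 x 143 x 9, in front; origin at its underside

How it is judged:
On the way:
1. the rail lies home in the jig, against guide block and fence, with the clamp foot still clear of it (y of rail_mid in the frame of corner between 0.098 and 0.1015 m and x of rail_mid in the frame of corner between -0.0245 and -0.0205 m and z of rail_mid in the frame of corner between 0.013 and 0.017 m and angle between the y axis of rail and the y axis of jig, either way round below 0.03 rad and angle between rail's own z axis and vertical below 0.03 rad and contact force between foot and rail below 0.3 N), for 0.2 s.
At the end, for the whole second after the job is handed in: Rail flat on the base, its end within 1.5 mm of the guide block, its edge within 2 mm of the fence, square to 0.03 rad; foot pressed on it with 38 to 120 N (a quarter turn past first contact gives about 70 N; accepted is 1/8 to 3/8 of a turn); all at rest (y of rail_mid in the frame of corner between 0.098 and 0.1015 m and x of rail_mid in the frame of corner between -0.0245 and -0.0205 m and z of rail_mid in the frame of corner between 0.013 and 0.017 m and angle between the y axis of rail and the y axis of jig, either way round below 0.03 rad and angle between rail's own z axis and vertical below 0.03 rad and contact force between foot and rail between 38 and 120 N and linear speed of rail below 0.01 m/s and velocity of joint knob below 0.05 rad/s); the robot touches nothing.
It fails at once if a bystander is disturbed (distance of any of block_plane, tape_measure, mallet, dowel_bundle, filler_tin, carpenter_pencil_0 from where it was at the start of the episode above 0.02 m).
It also fails if it takes over 72 s, if anything falls off the work surface, if the arm or the gripper's body presses on something with over 40 N, if the wrist force passes 120 N, or if a joint passes its speed limit or range.

## Working session

There is one attempt and no reset: what is moved stays moved. The work goes in short steps, Python scripts to look and compute and a tool call to move; the robot and the scene stay as the last step left them, time stands still between calls to the robot, and variables do not carry over. Pictures are saved under pics/ and viewed, at most 11 in all, crops included, and the job is handed in when it is done.

Besides the shell and the picture viewer there is one more tool, called after "Emit:" as name(argument=value, ...) on one line, values as JSON. drive_tool: Moves the arm, as the interface text tells. Shifts and turns lie within -1 to 1; 1 stands for 250 mm of shift or 0.5 rad of turn. Its arguments: {"type":"object","properties":{"slide":{"type":"array","items":{"type":"array","items":{"type":"number"}}},"rotation":{"type":"array","items":{"type":"array","items":{"type":"number"}}},"gripper":{"type":"number"}},"required":["slide","rotation"]}

```bash
mkdir -p pics; cat > h.py <<'E'
import numpy as np, cv2
from scipy.spatial.transform import Rotation as R
from workcell import bot
def cloud(c):
    K=c["camera_matrix"];z=c["z_map"];v,u=np.indices(z.shape)
    p=np.stack([(u-K[0,2])/K[0,0]*z,-(v-K[1,2])/K[1,1]*z,-z],-1)
    return p@R.from_quat(c["orientation"]).as_matrix().T+c["xyz"]
def save(c,n): cv2.imwrite(f"pics/{n}.png",c["image"][...,::-1])
def obs():
    o=bot.get_obs(); print({k:np.round(o[k],4).tolist() for k in("clock","joint_pos","eef_pos","tool_rot","ft_force","ft_torque","grip_width","grasp_force")}); return o
E
python3 - <<'E'
from h import *
obs()
ims=[]
for n in("top","scene"):
    c=bot.camera(n); np.savez(n,**c); ims.append(c["image"]); print(n,c["xyz"],c["orientation"],c["camera_matrix"].tolist())
save({"image":ims[0]},"top0");save({"image":ims[1]},"scene0")
E
```

```text
{'clock': 0.0, 'joint_pos': [1.284, 0.2414, 0.0037, 1.3352, -0.0, 1.5708], 'eef_pos': [0.1413, 0.4789, 0.1915], 'tool_rot': [0.1429, 0.9897, -0.001, -0.0001], 'ft_force': [0.8122, -0.7437, 0.4076], 'ft_torque': [0.0058, -0.0403, 0.0074], 'grip_width': 0.0855, 'grasp_force': 0.0}
top [0.44584602 0.1582966  1.04317536] [-0.03836961  0.05162233  0.71338483 -0.69781444] [[367.6404029044595, 0.0, 255.87634398479037], [0.0, 367.6404029044595, 194.4311447346966], [0.0, 0.0, 1.0]]
scene [ 0.04878955 -0.49421472  0.50861002] [ 0.49303927 -0.17518884 -0.28824838  0.80195637] [[364.7359112686591, 0.0, 250.6508234382376], [0.0, 364.7359112686591, 190.21408830072804], [0.0, 0.0, 1.0]]
```

View pics/top0.png

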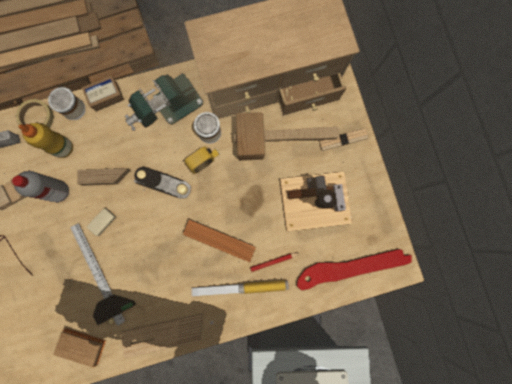

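View pics/scene0.png

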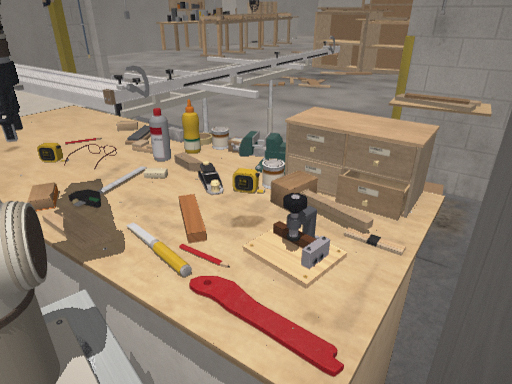

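```bash
python3 - <<'E'
from h import *
c=np.load("top.npz"); P=cloud(c); im=c["image"]
hsv=cv2.cvtColor(im,cv2.COLOR_RGB2HSV)
print("bench z", np.median(P[200:230,90:130,2]), P[215,100], "rail hsv",hsv[240,218],"base",hsv[220,300],P[220,300],"bench",hsv[260,350])
# rail
w=np.zeros(im.shape[:2],np.uint8)
def rect(m,roi,h):
    k=np.zeros_like(m);u0,v0,u1,v1=roi;k[v0:v1,u0:u1]=m[v0:v1,u0:u1]
    cs,_=cv2.findContours(k,0,1);q=max(cs,key=cv2.contourArea)[:,0]
    K=c["camera_matrix"];d=np.c_[(q[:,0]-K[0,2])/K[0,0],-(q[:,1]-K[1,2])/K[1,1],-np.ones(len(q))]@R.from_quat(c["orientation"]).as_matrix().T
    X=c["xyz"]+d*((h-c["xyz"][2])/d[:,2])[:,None]
    (a,b),(s,t),an=cv2.minAreaRect((X[:,:2]*1000).astype(np.float32)); print(np.round([a,b,s,t,an],1)); print(cv2.boxPoints(((a,b),(s,t),an)).round(1).tolist())
zz=P[...,2].astype(float)
print("rail by depth");rect(((zz>.022)&(zz<.04)).astype(np.uint8),(170,205,265,270),.03)
print("base by depth");rect(((zz>.0095)&(zz<.3)).astype(np.uint8),(272,165,360,240),.015)
for n,lo,hi in(("fence",.036,.048),("guide",.052,.062),("arm",.09,.115),("knob",.135,.17)):
    m=np.zeros(zz.shape,bool);m[165:240,272:360]=True;m&=(zz>lo)&(zz<hi)
    q=P[m];v,u=np.nonzero(m)
    if len(q):print(n,len(q),q.mean(0).round(4),q.min(0).round(4),q.max(0).round(4),u.min(),u.max(),v.min(),v.max())
E
```

```text
bench z 0.0006110718101899337 [0.52832835 0.56991567 0.02023281] rail hsv [ 12 159 160] base [ 17 107 216] [0.50262113 0.01530374 0.01322957] bench [  9 133  98]
rail by depth
[450.7 242.9 199.4  44.9  66.5]
[[390.3999938964844, 160.39999389648438], [431.5, 142.5], [511.1000061035156, 325.3999938964844], [470.0, 343.29998779296875]]
base by depth
[556.1 -29.2 149.6 185.2   5.3]
[[473.1000061035156, 56.20000076293945], [490.1000061035156, -128.1999969482422], [639.0, -114.5], [622.0999755859375, 69.9000015258789]]
fence 278 [ 0.5768 -0.0028  0.0409] [ 0.5258 -0.0999  0.036 ] [0.6104 0.0497 0.0473] 288 343 180 210
guide 234 [ 0.5601 -0.0812  0.0568] [ 0.5247 -0.1008  0.0521] [ 0.611  -0.0147  0.0617] 312 345 179 210
arm 166 [ 0.5913 -0.0269  0.1012] [ 0.5445 -0.0417  0.09  ] [ 0.6141 -0.0148  0.1055] 314 325 175 202
knob 311 [ 0.5454 -0.0312  0.1504] [ 0.5232 -0.0566  0.1357] [ 0.5682 -0.0095  0.1566] 316 336 190 208
```

```bash
cat >> h.py <<'E'
def go(xyz,head):
    """print the shift/turn (call units) from the measured pose to TCP xyz (m), tool pointing down, tool-y heading (deg, world)"""
    o=obs(); A=R.from_quat(o["tool_rot"]); y=A.as_matrix()[:,1]
    h=np.deg2rad(head); T=R.from_matrix(np.array([[-np.sin(h),np.cos(h),0],[np.cos(h),np.sin(h),0],[0,0,-1.]]).T.T)
    yv=np.array([np.cos(h),np.sin(h),0]);zv=np.array([0,0,-1.]);T=R.from_matrix(np.c_[np.cross(yv,zv),yv,zv])
    print("heading now",np.rad2deg(np.arctan2(y[1],y[0])).round(2),"slide",(A.inv().apply(np.array(xyz)-o["eef_pos"])/.25).round(3).tolist(),"rot",((A.inv()*T).as_rotvec()/.5).round(3).tolist())
E
python3 -c "
from h import *
go([.473,.295,.12],156.5)"
```

```text
{'clock': 0.1, 'joint_pos': [1.284, 0.2414, 0.0039, 1.3352, 0.0, 1.5708], 'eef_pos': [0.1413, 0.479, 0.1916], 'tool_rot': [0.1429, 0.9897, -0.0009, -0.0001], 'ft_force': [0.8747, 0.0641, -0.3162], 'ft_torque': [-0.0167, -0.0178, 0.0165], 'grip_width': 0.0855, 'grasp_force': 0.0}
heading now 73.57 slide [-1.481, -0.33, 0.287] rot [-0.003, -0.003, -2.895]
```

Emit:
drive_tool(slide=[[-0.12,-0.02,0],[-0.24,-0.04,0],[-0.36,-0.06,0],[-0.48,-0.08,0],[-0.6,-0.1,0],[-0.72,-0.12,0],[-0.84,-0.14,0],[-0.96,-0.16,0]], rotation=[[0,0,-0.12],[0,0,-0.25],[0,0,-0.37],[0,0,-0.5],[0,0,-0.62],[0,0,-0.75],[0,0,-0.87],[0,0,-1]], gripper=1)

```text
clock: 1.1
eef_pos: [0.3609, 0.3725, 0.1919]
tool_rot: [-0.107, 0.994, -0.0, -0.0]
ft_force: [-0.3, 0.2, 0.2]
grip_width: 0.0852
grasp_force: 0.0
```

```bash
python3 -c "
from h import *
go([.473,.295,.12],156.5)"
```

```text
{'clock': 1.1, 'joint_pos': [0.8012, 0.2789, 0.0546, 1.3477, 0.0001, 0.5859], 'eef_pos': [0.3609, 0.3725, 0.1919], 'tool_rot': [-0.1074, 0.9942, -0.0004, -0.0005], 'ft_force': [-0.2759, 0.1765, 0.2284], 'ft_torque': [0.048, -0.0108, -0.0152], 'grip_width': 0.0852, 'grasp_force': 0.0}
heading now 102.33 slide [-0.372, -0.398, 0.287] rot [-0.0, -0.002, -1.891]
```

Emit:
drive_tool(slide=[[-0.06,-0.06,0.04],[-0.12,-0.12,0.08],[-0.18,-0.18,0.12],[-0.24,-0.24,0.16],[-0.3,-0.3,0.2],[-0.34,-0.35,0.24],[-0.37,-0.4,0.28],[-0.37,-0.4,0.28]], rotation=[[0,0,-0.12],[0,0,-0.25],[0,0,-0.37],[0,0,-0.5],[0,0,-0.62],[0,0,-0.75],[0,0,-0.87],[0,0,-1]])

```text
clock: 2.1
eef_pos: [0.4715, 0.2937, 0.1206]
tool_rot: [-0.349, 0.937, -0.0, -0.002]
ft_force: [-0.4, 0.6, 0.6]
grip_width: 0.0854
grasp_force: 0.0
```

Emit:
drive_tool(slide=[[0,0,0],[0,0,0],[0,0,0],[0,0,0],[0,0,0],[0,0,0],[0,0,0],[0,0,0]], rotation=[[0,0,-0.15],[0,0,-0.3],[0,0,-0.45],[0,0,-0.6],[0,0,-0.75],[0,0,-0.89],[0,0,-0.89],[0,0,-0.89]])

```text
clock: 3.1
eef_pos: [0.4717, 0.2951, 0.1221]
tool_rot: [-0.547, 0.837, 0.0, -0.0]
ft_force: [0.1, 0.1, -0.0]
grip_width: 0.0856
grasp_force: 0.0
```

```bash
python3 - <<'E'
from h import *
go([.4734,.2952,-.002],156.5)
c=bot.camera("wrist");save(c,"w1");np.savez("w1",**c)
P=cloud(c);z=P[...,2]
m=((z>.022)&(z<.04)).astype(np.uint8)
cs,_=cv2.findContours(m,0,1)
for q in cs:
    if cv2.contourArea(q)>1500:
        print(cv2.boundingRect(q)); X=np.array([P[v,u] for u,v in q[:,0]])
        print(cv2.minAreaRect((X[:,:2]*1000).astype(np.float32)))
E
```

```text
{'clock': 3.1, 'joint_pos': [0.559, 0.3904, 0.0288, 1.2098, 0.0, -0.5983], 'eef_pos': [0.4717, 0.2951, 0.1221], 'tool_rot': [-0.5469, 0.8372, 0.0, -0.0003], 'ft_force': [0.1363, 0.0829, -0.0214], 'ft_torque': [0.0261, -0.0118, 0.0117], 'grip_width': 0.0856, 'grasp_force': 0.0}
heading now 156.31 slide [-0.003, -0.006, 0.496] rot [0.001, -0.001, -0.007]
(229, 3, 55, 227)
((449.2138366699219, 242.79403686523438), (200.30728149414062, 45.106143951416016), 66.52116394042969)
```

View pics/w1.png

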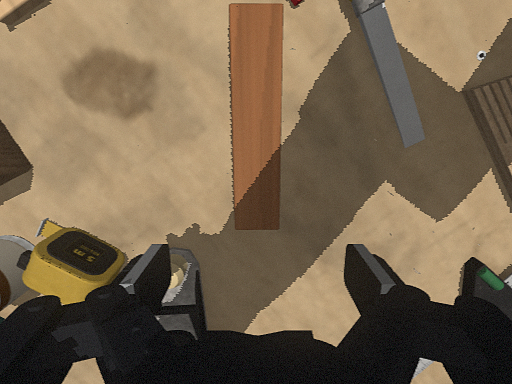

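```bash
python3 - <<'E'
from h import *
o=bot.get_obs();A=R.from_quat(o["tool_rot"])
for n in("top.npz","w1.npz"):
    P=cloud(np.load(n)).reshape(-1,3);P=P[(P[:,2]>.012)&(P[:,2]<.08)]
    q=A.inv().apply(P-[.4734,.2952,0])*1000
    for lo,hi in((-80,-27),(27,80)):
        s=q[(abs(q[:,0])<60)&(q[:,1]>lo)&(q[:,1]<hi)]
        print(n,lo,len(s),s.min(0).round() if len(s) else"",s.max(0).round() if len(s) else "")
E
```

```text
top.npz -80 0  
top.npz 27 0  
w1.npz -80 0  
w1.npz 27 0
```

Emit:
drive_tool(slide=[[0,0,0.1],[0,0,0.2],[0,0,0.3],[0,0,0.38],[0,0,0.44],[0,0,0.48],[0,0,0.49],[0,0,0.49]], rotation=[[0,0,0],[0,0,0],[0,0,0],[0,0,0],[0,0,0],[0,0,0],[0,0,0],[0,0,0]])

```text
clock: 4.15
eef_pos: [0.4722, 0.2954, 0.0003]
tool_rot: [-0.547, 0.837, -0.0, 0.0]
ft_force: [-0.0, -0.5, 0.3]
grip_width: 0.0856
grasp_force: 0.0
```

Emit:
drive_tool(slide=[[0,0,0],[0,0,0],[0,0,0],[0,0,0],[0,0,0],[0,0,0],[0,0,0],[0,0,0]], rotation=[[0,0,0],[0,0,0],[0,0,0],[0,0,0],[0,0,0],[0,0,0],[0,0,0],[0,0,0]], gripper=0)

```text
clock: 5.15
eef_pos: [0.4719, 0.2952, -0.0001]
tool_rot: [-0.547, 0.837, 0.0, -0.0]
ft_force: [-0.2, 0.5, 0.2]
grip_width: -0.0002
grasp_force: 0.0
```

```bash
python3 - <<'E'
from h import *
go([.4734,.2952,.06],156.5)
E
```

```text
{'clock': 5.15, 'joint_pos': [0.559, 0.5054, -0.1387, 0.9267, 0.0, -0.5993], 'eef_pos': [0.4719, 0.2952, -0.0001], 'tool_rot': [-0.5473, 0.8369, 0.0, -0.0], 'ft_force': [-0.1824, 0.4532, 0.1978], 'ft_torque': [0.0104, -0.0006, 0.0313], 'grip_width': -0.0002, 'grasp_force': 0.0}
heading now 156.36 slide [-0.003, -0.006, -0.24] rot [0.0, -0.0, -0.005]
```

```bash
python3 - <<'E'
from h import *
c=bot.camera("top");np.savez("top2",**c);d=bot.camera("wrist");np.savez("w2",**d)
cv2.imwrite("pics/both2.png",np.hstack([cv2.resize(c["image"][140:300,100:300],(400,320)),cv2.resize(d["image"],(400,320))])[...,::-1])
P=cloud(d);z=P[...,2];m=((z>.022)&(z<.04)).astype(np.uint8)
for q in cv2.findContours(m,0,1)[0]:
    if cv2.contourArea(q)>1500:
        X=np.array([P[v,u] for u,v in q[:,0]]);print(cv2.boundingRect(q),cv2.minAreaRect((X[:,:2]*1000).astype(np.float32)))
E
```

```text
(207, 0, 98, 276) ((452.40191650390625, 249.9356689453125), (140.33090209960938, 45.315303802490234), 66.55762481689453)
```

View pics/both2.png

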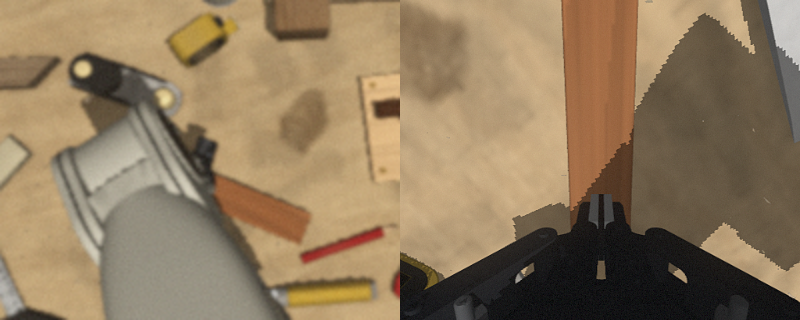

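```bash
python3 - <<'E'
from h import *
o=bot.get_obs();A=R.from_quat(o["tool_rot"])
P=cloud(np.load("w2.npz"));q=A.inv().apply((P-o["eef_pos"]).reshape(-1,3)).reshape(P.shape)*1000
for v in range(200,300,8): print(v,[q[v,u].round().tolist() for u in(200,235,250,256,262,275)])
for n in("top.npz","top2.npz"):
    c=np.load(n);P=cloud(c);z=P[...,2];h=cv2.cvtColor(c["image"],cv2.COLOR_RGB2HSV)
    m=(z>.022)&(z<.04);m[:,:170]=0;m[:,265:]=0;m[:205]=0;m[275:]=0
    X=P[m]; s=(X[:,:2]-[.45,.2429])@[.399,.917]*1000;t=(X[:,:2]-[.45,.2429])@[.917,-.399]*1000
    print(n,s.min(),s.max(),np.percentile(t,[1,50,99]))
E
```

```text
200 [[15.0, -37.0, 1.0], [25.0, -12.0, -30.0], [25.0, -4.0, -30.0], [25.0, -0.0, -31.0], [25.0, 3.0, -31.0], [24.0, 10.0, -29.0]]
208 [[10.0, -37.0, -0.0], [20.0, -12.0, -31.0], [20.0, -4.0, -29.0], [20.0, -0.0, -30.0], [20.0, 3.0, -30.0], [20.0, 10.0, -30.0]]
216 [[5.0, -37.0, 0.0], [15.0, -12.0, -30.0], [15.0, -4.0, -29.0], [16.0, -0.0, -30.0], [16.0, 3.0, -30.0], [16.0, 10.0, -30.0]]
224 [[-1.0, -38.0, 1.0], [11.0, -12.0, -30.0], [11.0, -4.0, -29.0], [11.0, -0.0, -31.0], [11.0, 3.0, -29.0], [11.0, 10.0, -30.0]]
232 [[-7.0, -38.0, 1.0], [6.0, -12.0, -30.0], [6.0, -4.0, -29.0], [6.0, -0.0, -29.0], [6.0, 3.0, -30.0], [6.0, 10.0, -29.0]]
240 [[-13.0, -38.0, 1.0], [1.0, -12.0, -30.0], [11.0, -3.0, -51.0], [11.0, -0.0, -52.0], [11.0, 3.0, -51.0], [1.0, 10.0, -29.0]]
248 [[-18.0, -38.0, -0.0], [8.0, -10.0, -53.0], [11.0, -3.0, -61.0], [12.0, -0.0, -61.0], [12.0, 2.0, -62.0], [7.0, 9.0, -52.0]]
256 [[-24.0, -39.0, 0.0], [7.0, -10.0, -60.0], [11.0, -3.0, -67.0], [11.0, -0.0, -69.0], [11.0, 2.0, -68.0], [7.0, 8.0, -61.0]]
264 [[-30.0, -39.0, -1.0], [8.0, -9.0, -69.0], [11.0, -3.0, -75.0], [10.0, -0.0, -73.0], [11.0, 2.0, -75.0], [8.0, 8.0, -69.0]]
272 [[-37.0, -40.0, 0.0], [14.0, -8.0, -86.0], [12.0, -2.0, -83.0], [9.0, -0.0, -77.0], [8.0, 2.0, -76.0], [14.0, 7.0, -86.0]]
280 [[13.0, -20.0, -89.0], [12.0, -8.0, -87.0], [12.0, -2.0, -88.0], [4.0, -0.0, -76.0], [7.0, 2.0, -81.0], [12.0, 7.0, -88.0]]
288 [[12.0, -19.0, -93.0], [13.0, -7.0, -94.0], [11.0, -2.0, -91.0], [1.0, -0.0, -77.0], [7.0, 2.0, -85.0], [12.0, 6.0, -93.0]]
296 [[7.0, -20.0, -90.0], [17.0, -6.0, -105.0], [4.0, -2.0, -87.0], [-2.0, -0.0, -77.0], [3.0, 2.0, -85.0], [18.0, 6.0, -106.0]]
top.npz -99.44693222187907 100.72785764696567 [-21.42253806   0.6373071   22.67719106]
top2.npz -99.44715876025103 43.639243605213245 [-21.32524184   1.1694425   22.67350991]
```

```bash
python3 - <<'E'
from h import *
o=bot.get_obs();A=R.from_quat(o["tool_rot"])
for n,e in(("w1.npz",[.4717,.2951,.1221]),("w2.npz",o["eef_pos"])):
    c=np.load(n);P=cloud(c);q=A.inv().apply((P-np.array(e)).reshape(-1,3)).reshape(P.shape)*1000
    print(n,"cam in tool",A.inv().apply(c["xyz"]-e)*1000,(A.inv()*R.from_quat(c["orientation"])).as_matrix().round(3).tolist())
    g=q[(q[...,2]<-20-20*(n=="w2.npz"))&(q[...,0]<60)&(c["z_map"]>0)];print(len(g),g[np.argsort(-g[:,2])[:12]].round().tolist())
    if n=="w1.npz":
        for v in (240,244,248,256,270,290):print(v,[q[v,u].round().tolist() for u in(145,152,160,350,358,366)])
    # pixel of TCP
    K=c["camera_matrix"];p=(R.from_quat(c["orientation"]).inv().apply(np.array(e)-c["xyz"]));print("tcp px",K[0,2]+K[0,0]*p[0]/-p[2],K[1,2]+K[1,1]*p[1]/p[2])
E
```

```text
w1.npz cam in tool [  69.92620018    0.31916402 -181.16871266] [[-0.001, 0.962, 0.275], [1.0, 0.001, 0.001], [0.0, 0.275, -0.962]]
39619 [[-4.0, -43.0, -51.0], [-6.0, 43.0, -51.0], [2.0, 43.0, -51.0], [1.0, -42.0, -52.0], [1.0, -43.0, -52.0], [-4.0, -42.0, -52.0], [2.0, 43.0, -52.0], [-7.0, -43.0, -52.0], [2.0, -42.0, -52.0], [-3.0, -43.0, -52.0], [1.0, 43.0, -52.0], [-2.0, -43.0, -52.0]]
240 [[-68.0, -126.0, 122.0], [-68.0, -118.0, 123.0], [-68.0, -109.0, 123.0], [-68.0, 105.0, 123.0], [-68.0, 114.0, 123.0], [-68.0, 123.0, 123.0]]
244 [[-73.0, -127.0, 123.0], [11.0, -49.0, -56.0], [11.0, -45.0, -56.0], [11.0, 43.0, -56.0], [11.0, 47.0, -56.0], [-73.0, 123.0, 122.0]]
248 [[-78.0, -127.0, 123.0], [11.0, -47.0, -60.0], [11.0, -43.0, -61.0], [10.0, 43.0, -57.0], [11.0, 46.0, -60.0], [12.0, 49.0, -61.0]]
256 [[11.0, -47.0, -68.0], [11.0, -45.0, -68.0], [10.0, -42.0, -65.0], [6.0, 43.0, -58.0], [12.0, 43.0, -69.0], [12.0, 46.0, -70.0]]
270 [[11.0, -44.0, -79.0], [9.0, -42.0, -76.0], [4.0, -42.0, -67.0], [-0.0, 43.0, -60.0], [6.0, 43.0, -70.0], [10.0, 43.0, -78.0]]
290 [[5.0, -42.0, -84.0], [1.0, -43.0, -77.0], [-5.0, -42.0, -69.0], [-8.0, 43.0, -64.0], [-2.0, 43.0, -73.0], [3.0, 43.0, -81.0]]
tcp px 256.83824538237934 222.98829621218522
w2.npz cam in tool [  69.93352459    0.28961586 -181.16646483] [[0.0, 0.961, 0.275], [1.0, -0.0, 0.001], [0.001, 0.275, -0.961]]
41712 [[11.0, 4.0, -42.0], [11.0, -5.0, -42.0], [11.0, 3.0, -42.0], [11.0, 7.0, -43.0], [11.0, 2.0, -43.0], [11.0, -5.0, -43.0], [11.0, 6.0, -43.0], [11.0, -2.0, -43.0], [11.0, 1.0, -43.0], [11.0, -0.0, -43.0], [11.0, -6.0, -43.0], [11.0, -2.0, -43.0]]
tcp px 256.8770369721229 222.84644173360365
```

The wrist picture shows the shut fingers at about (256, 240), above the rail. By depth, the real fingertips sit 40 mm short of the reported TCP, so I'll offset by 40 mm along the tool z and retry.

Emit:
drive_tool(slide=[[0,0,0],[0,0,0],[0,0,0],[0,0,0],[0,0,0],[0,0,0],[0,0,0],[0,0,0]], rotation=[[0,0,0],[0,0,0],[0,0,0],[0,0,0],[0,0,0],[0,0,0],[0,0,0],[0,0,0]], gripper=1)

```text
clock: 6.25
eef_pos: [0.4719, 0.2951, -0.0001]
tool_rot: [-0.547, 0.837, -0.0, 0.0]
ft_force: [-0.0, 0.6, -0.0]
grip_width: 0.0855
grasp_force: 0.0
```

Emit:
drive_tool(slide=[[0,0,0.03],[0,0,0.06],[0,0,0.09],[0,0,0.11],[0,0,0.13],[0,0,0.15],[0,0,0.155],[0,0,0.155]], rotation=[[0,0,0],[0,0,0],[0,0,0],[0,0,0],[0,0,0],[0,0,0],[0,0,0],[0,0,0]])

```text
clock: 7.25
eef_pos: [0.4719, 0.2952, -0.0389]
tool_rot: [-0.547, 0.837, 0.0, -0.0]
ft_force: [0.3, 0.4, -0.7]
grip_width: 0.0856
grasp_force: 0.0
```

Emit:
drive_tool(slide=[[0,0,0],[0,0,0],[0,0,0],[0,0,0],[0,0,0],[0,0,0],[0,0,0],[0,0,0]], rotation=[[0,0,0],[0,0,0],[0,0,0],[0,0,0],[0,0,0],[0,0,0],[0,0,0],[0,0,0]], gripper=0)

```text
clock: 8.25
eef_pos: [0.4724, 0.2954, -0.0384]
tool_rot: [-0.547, 0.837, -0.0, 0.001]
ft_force: [-1.0, -0.5, 5.5]
grip_width: 0.0438
grasp_force: 63.0
```

Emit:
drive_tool(slide=[[0,0,-0.03],[0,0,-0.07],[0,0,-0.12],[0,0,-0.17],[0,0,-0.2],[0,0,-0.2],[0,0,-0.2],[0,0,-0.2]], rotation=[[0,0,0],[0,0,0],[0,0,0],[0,0,-0.1],[0,0,-0.2],[0,0,-0.3],[0,0,-0.4],[0,0,-0.5]])

```text
clock: 9.25
eef_pos: [0.472, 0.2953, 0.0119]
tool_rot: [-0.648, 0.762, -0.0, 0.0]
ft_force: [0.6, 0.4, -1.0]
grip_width: 0.0441
grasp_force: 62.2
```

```bash
python3 - <<'E'
from h import *
go([.5267,.1483,.012],185.26)
E
```

```text
{'clock': 9.25, 'joint_pos': [0.559, 0.4912, -0.126, 0.9532, 0.0, -0.8509], 'eef_pos': [0.472, 0.2953, 0.0119], 'tool_rot': [-0.648, 0.7617, -0.0, 0.0002], 'ft_force': [0.5702, 0.3683, -1.0372], 'ft_torque': [0.0538, -0.0251, 0.0122], 'grip_width': 0.0441, 'grasp_force': 62.1545}
heading now 170.78 slide [0.545, -0.31, -0.0] rot [-0.001, 0.001, -0.505]
```

Emit:
drive_tool(slide=[[0.05,-0.03,0],[0.12,-0.07,0],[0.21,-0.12,0],[0.3,-0.17,0],[0.4,-0.23,0],[0.48,-0.275,0],[0.53,-0.3,0],[0.545,-0.31,0]], rotation=[[0,0,-0.06],[0,0,-0.13],[0,0,-0.2],[0,0,-0.28],[0,0,-0.36],[0,0,-0.44],[0,0,-0.49],[0,0,-0.505]])

```text
clock: 10.25
eef_pos: [0.5266, 0.1475, 0.0117]
tool_rot: [0.738, -0.675, 0.0, -0.0]
ft_force: [1.0, -0.1, -1.8]
grip_width: 0.0441
grasp_force: 62.1
```

```bash
python3 - <<'E'
from h import *
go([.5267,.1483,-.0225],185.26)
c=bot.camera("wrist");np.savez("w3",**c);save(c,"w3");P=cloud(c)
J=np.array([.5432,.00225,0]);Rj=R.from_euler("z",5.26,degrees=True)
q=Rj.inv().apply((P-J).reshape(-1,3)).reshape(P.shape)*1000
def st(n,m,k): 
    s=q[m]; print(n,len(s),np.percentile(s,[1,50,99],axis=0).round(1).tolist())
x,y,z=q[...,0],q[...,1],q[...,2]
st("rail top",(z>70)&(z<90)&(abs(x)<50)&(y<110),0)
st("fence top",(z>37)&(z<45)&(x>10)&(x<50)&(y<60)&(y>-70),0)
st("foot?",(z>44)&(z<60)&(abs(x)<25)&(abs(y+35)<25),0)
m=(z>40)&(z<53)&(abs(x)<28)&(abs(y+35)<28)
st("base",(z>8)&(z<22),0)
m=((z>70)&(z<90)&(abs(x)<50)).astype(np.uint8);qq=max(cv2.findContours(m,0,1)[0],key=cv2.contourArea)[:,0]
print(cv2.minAreaRect(np.array([q[v,u,:2] for u,v in qq],np.float32)))
E
```

```text
{'clock': 10.25, 'joint_pos': [0.2729, 0.4749, -0.1544, 0.9412, 0.0002, -1.3865], 'eef_pos': [0.5266, 0.1475, 0.0117], 'tool_rot': [0.7377, -0.6751, 0.0, -0.0002], 'ft_force': [0.9768, -0.1308, -1.7873], 'ft_torque': [0.1579, 0.0642, 0.0117], 'grip_width': 0.0441, 'grasp_force': 62.1475}
heading now -174.92 slide [-0.003, -0.001, 0.137] rot [-0.001, 0.0, -0.006]
rail top 24068 [[-25.4, 40.1, 78.0], [-3.7, 70.1, 79.6], [18.1, 109.1, 81.2]]
fence top 1572 [[26.5, 27.0, 38.1], [34.6, 35.6, 40.6], [42.9, 44.2, 42.3]]Traceback (most recent call last):
  File "<stdin>", line 11, in <module>
  File "<stdin>", line 7, in st
    return _quantile_unchecked(
        a, q, axis, out, overwrite_input, method, keepdims, weights)
    return _ureduce(a,
                    func=_quantile_ureduce_func,
    ...<5 lines>...
                    overwrite_input=overwrite_input,
                    method=method)
    r = func(a, **kwargs)
    result = _quantile(arr,
                       quantiles=q,
    ...<2 lines>...
                       out=out,
                       weights=wgt)
    slices_having_nans = np.isnan(arr[-1, ...])
                                  ~~~^^^^^^^^^
IndexError: index -1 is out of bounds for axis 0 with size 0
```

View pics/w3.png

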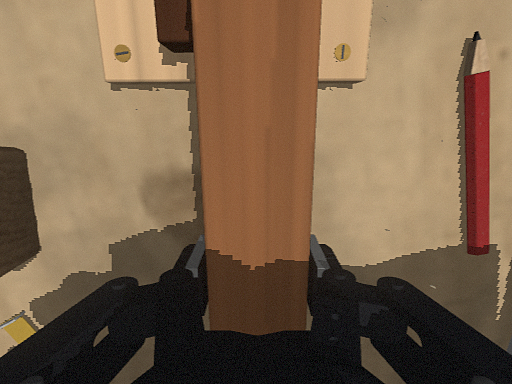

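Emit:
drive_tool(slide=[[0,0,0.03],[0,0,0.06],[0,0,0.09],[0,0,0.11],[0,0,0.125],[0,0,0.134],[0,0,0.134],[0,0,0.134]], rotation=[[0,0,-0.006],[0,0,-0.006],[0,0,-0.006],[0,0,-0.006],[0,0,-0.006],[0,0,-0.006],[0,0,-0.006],[0,0,-0.006]])

```text
clock: 11.3
eef_pos: [0.5265, 0.1482, -0.0221]
tool_rot: [0.739, -0.674, 0.0, -0.0]
ft_force: [0.4, 0.1, -1.7]
grip_width: 0.0442
grasp_force: 62.2
```

```bash
python3 - <<'E'
from h import *
go([.5267,.1483,-.0227],185.26)
c=bot.camera("scene");np.savez("s3",**c)
im=cv2.resize(c["image"][185:285,200:360],(800,500),interpolation=cv2.INTER_CUBIC);cv2.imwrite("pics/s3.png",im[...,::-1])
E
```

```text
{'clock': 11.3, 'joint_pos': [0.2743, 0.5169, -0.1892, 0.8642, 0.0, -1.3893], 'eef_pos': [0.5265, 0.1482, -0.0221], 'tool_rot': [0.7392, -0.6735, 0.0001, -0.0002], 'ft_force': [0.4309, 0.1102, -1.6548], 'ft_torque': [0.0598, -0.0322, -0.0557], 'grip_width': 0.0442, 'grasp_force': 62.215}
heading now -174.68 slide [-0.0, -0.001, 0.002] rot [-0.001, 0.0, 0.002]
```

View pics/s3.png

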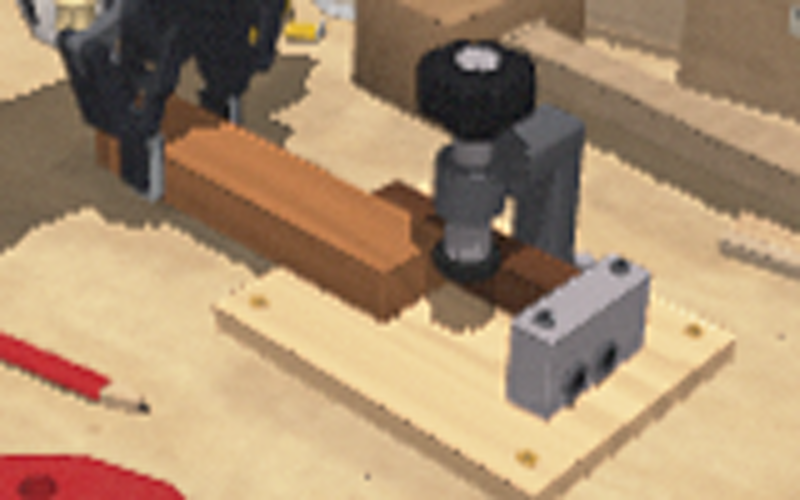

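Emit:
drive_tool(slide=[[0.02,0,0.003],[0.06,0,0.003],[0.1,0,0.003],[0.14,0,0.003],[0.18,0,0.003],[0.22,0,0.003],[0.24,0,0.003],[0.24,0,0.003]], rotation=[[0,0,0],[0,0,0],[0,0,0],[0,0,0],[0,0,0],[0,0,0],[0,0,0],[0,0,0]])

```text
clock: 12.35
eef_pos: [0.5319, 0.0881, -0.0231]
tool_rot: [0.739, -0.674, -0.0, -0.0]
ft_force: [0.1, -0.0, -1.8]
grip_width: 0.0443
grasp_force: 62.2
```

```bash
python3 - <<'E'
from h import *
go([.5361,.0789,-.0232],185.26)
E
```

```text
{'clock': 12.35, 'joint_pos': [0.1639, 0.5061, -0.2119, 0.8528, 0.0002, -1.4991], 'eef_pos': [0.5319, 0.0881, -0.0231], 'tool_rot': [0.7389, -0.6738, -0.0001, -0.0001], 'ft_force': [0.0509, -0.0183, -1.7654], 'ft_torque': [0.1587, -0.0049, -0.0232], 'grip_width': 0.0443, 'grasp_force': 62.2148}
heading now -174.72 slide [0.038, -0.013, 0.0] rot [0.0, 0.0, 0.001]
```

Emit:
drive_tool(slide=[[0.01,-0.002,0.002],[0.02,-0.004,0.004],[0.025,-0.006,0.004],[0.03,-0.008,0.004],[0.03,-0.01,0.004],[0.03,-0.013,0.004],[0.03,-0.015,0.004],[0.03,-0.015,0.004]], rotation=[[0,0,0],[0,0,0],[0,0,0],[0,0,0],[0,0,0],[0,0,0],[0,0,0],[0,0,0]])

```text
clock: 13.35
eef_pos: [0.5347, 0.0821, -0.0234]
tool_rot: [0.739, -0.674, -0.001, 0.0]
ft_force: [-6.7, 3.0, 10.1]
grip_width: 0.0442
grasp_force: 63.7
```

```bash
python3 - <<'E'
from h import *
go([.5361,.0789,-.0232],185.26)
E
```

```text
{'clock': 13.35, 'joint_pos': [0.1512, 0.5109, -0.2043, 0.8578, 0.0017, -1.5125], 'eef_pos': [0.5347, 0.0821, -0.0234], 'tool_rot': [0.7392, -0.6735, -0.0014, 0.0003], 'ft_force': [-6.6842, 2.9571, 10.0737], 'ft_torque': [0.6077, 1.1043, -0.4073], 'grip_width': 0.0442, 'grasp_force': 63.7328}
heading now -174.68 slide [0.013, -0.004, -0.001] rot [0.005, 0.003, 0.002]
```

Emit:
drive_tool(slide=[[0.003,0,-0.001],[0.006,0,-0.001],[0.009,0,-0.001],[0.012,0,-0.001],[0.015,0,-0.001],[0.017,0,-0.001],[0.018,0,-0.001],[0.018,0,-0.001]], rotation=[[0,0,0],[0,0,0],[0,0,0],[0,0,0],[0,0,0],[0,0,0],[0,0,0],[0,0,0]])

```text
clock: 14.35
eef_pos: [0.5352, 0.0786, -0.0234]
tool_rot: [0.739, -0.674, -0.002, -0.0]
ft_force: [-5.8, 6.3, 8.2]
grip_width: 0.044
grasp_force: 63.3
```

```bash
python3 - <<'E'
from h import *
go([.5361,.0789,-.0232],185.26)
E
```

```text
{'clock': 14.35, 'joint_pos': [0.1436, 0.5106, -0.2048, 0.8573, 0.0036, -1.52], 'eef_pos': [0.5352, 0.0786, -0.0234], 'tool_rot': [0.7392, -0.6735, -0.002, -0.0004], 'ft_force': [-5.7654, 6.3082, 8.1831], 'ft_torque': [1.1015, 0.9117, -0.6642], 'grip_width': 0.044, 'grasp_force': 63.339}
heading now -174.68 slide [-0.001, -0.004, -0.001] rot [0.004, 0.007, 0.002]
```

Emit:
drive_tool(slide=[[0.001,0,0],[0.002,0,0],[0.003,0,0],[0.004,0,0],[0.005,0,0],[0.006,0,0],[0.006,0,0],[0.006,0,0]], rotation=[[0,0,0],[0,0,0],[0,0,0],[0,0,0],[0,0,0],[0,0,0],[0,0,0],[0,0,0]])

```text
clock: 15.35
eef_pos: [0.5352, 0.0782, -0.0234]
tool_rot: [0.739, -0.673, -0.003, -0.001]
ft_force: [-6.3, 9.6, 7.8]
grip_width: 0.0442
grasp_force: 63.3
```

```bash
python3 - <<'E'
from h import *
go([.5361,.0789,-.0232],185.26)
c=bot.camera("scene");np.savez("s4",**c)
im=cv2.resize(c["image"][185:285,200:360],(800,500),interpolation=cv2.INTER_CUBIC);cv2.imwrite("pics/s4.png",im[...,::-1])
E
```

```text
{'clock': 15.35, 'joint_pos': [0.1416, 0.5105, -0.205, 0.8572, 0.0055, -1.5225], 'eef_pos': [0.5352, 0.0782, -0.0234], 'tool_rot': [0.7393, -0.6734, -0.0027, -0.001], 'ft_force': [-6.2868, 9.5618, 7.7835], 'ft_torque': [1.5266, 1.0664, -0.7192], 'grip_width': 0.0442, 'grasp_force': 63.3014}
heading now -174.65 slide [-0.002, -0.004, -0.001] rot [0.004, 0.011, 0.003]
```

View pics/s4.png

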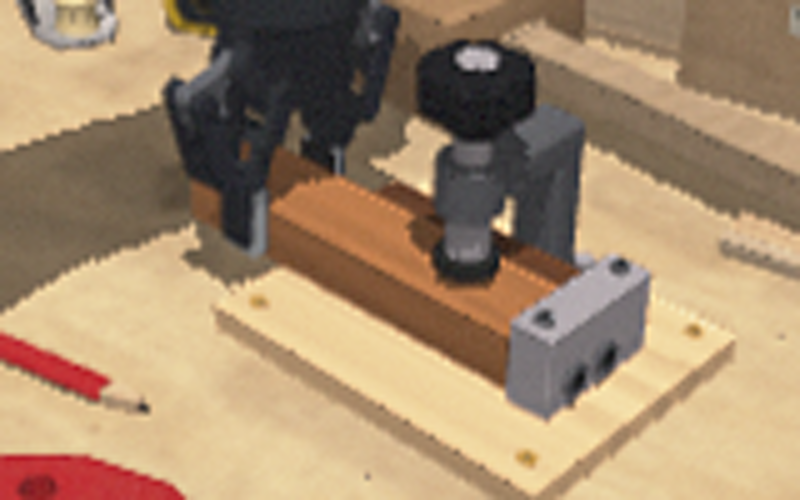

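Emit:
drive_tool(slide=[[0,0,0],[0,0,0],[0,0,0],[0,0,0],[0,0,0],[0,0,0],[0,0,0],[0,0,0]], rotation=[[0,0,0],[0,0,0],[0,0,0],[0,0,0],[0,0,0],[0,0,0],[0,0,0],[0,0,0]], gripper=1)

```text
clock: 16.4
eef_pos: [0.5369, 0.0753, -0.0238]
tool_rot: [0.739, -0.674, 0.0, -0.0]
ft_force: [-0.8, 1.3, -0.1]
grip_width: 0.0854
grasp_force: 0.0
```

Emit:
drive_tool(slide=[[0,0,-0.03],[0,0,-0.1],[0,0,-0.2],[0,0,-0.32],[0,0,-0.45],[0,0,-0.58],[0,0,-0.66],[0,0,-0.7]], rotation=[[0,0,0],[0,0,0],[0,0,0],[0,0,0],[0,0,0],[0,0,0],[0,0,0],[0,0,0]])

```text
clock: 17.4
eef_pos: [0.5377, 0.0754, 0.1531]
tool_rot: [0.739, -0.674, 0.001, -0.001]
ft_force: [-0.3, 0.3, -0.5]
grip_width: 0.0857
grasp_force: 0.0
```

```bash
python3 - <<'E'
from h import *
go([.5464,-.0326,.147],185.26)
J=np.array([.5432,.00225,0]);Rj=R.from_euler("z",5.26,degrees=True)
for n in("wrist","top"):
    c=bot.camera(n);np.savez(n[0]+"5",**c);save(c,n+"5");P=cloud(c)
    q=Rj.inv().apply((P-J).reshape(-1,3)).reshape(P.shape)*1000;x,y,z=np.moveaxis(q,-1,0)
    hsv=cv2.cvtColor(c["image"],cv2.COLOR_RGB2HSV)
    m=((z>38)&(z<52)&(abs(x)<40)&(y>50)&(y<140)).astype(np.uint8)
    s=q[m>0]; print(n,"rail y>50 part",len(s),np.percentile(s,[1,50,99],axis=0).round(1).tolist())
    if m.sum()>50:
        k=max(cv2.findContours(m,0,1)[0],key=cv2.contourArea)[:,0];print(cv2.minAreaRect(np.array([q[v,u,:2] for u,v in k],np.float32)))
    m=((z>125)&(z<175)&(abs(x)<45)&(abs(y+35)<45)).astype(np.uint8)
    if m.sum()>50:
        k=max(cv2.findContours(m,0,1)[0],key=cv2.contourArea)[:,0];s=q[m>0];print("knob",s.mean(0),np.percentile(s[:,2],[5,50,95]),cv2.minAreaRect(np.array([q[v,u,:2] for u,v in k],np.float32)))
    else: print("knob px",m.sum())
E
```

```text
{'clock': 17.4, 'joint_pos': [0.1394, 0.3421, 0.0408, 1.2666, -0.0, -1.5243], 'eef_pos': [0.5377, 0.0754, 0.1531], 'tool_rot': [0.7392, -0.6735, 0.0009, -0.0011], 'ft_force': [-0.3176, 0.3448, -0.5184], 'ft_torque': [-0.0136, 0.0037, -0.034], 'grip_width': 0.0857, 'grasp_force': 0.0}
heading now -174.68 slide [0.434, 0.005, 0.024] rot [-0.006, 0.0, 0.002]
wrist rail y>50 part 2780 [[-23.3, 50.7, 42.8], [-1.6, 82.7, 44.6], [20.5, 117.6, 46.1]]
((-1.353668212890625, 84.34254455566406), (45.06143569946289, 67.92852020263672), 0.14346280694007874)
knob [ -0.93529192 -34.64654387 151.02948556] [147.6898636  151.37714235 153.37814968] ((-0.9986381530761719, -34.61941909790039), (43.99241638183594, 46.024723052978516), 88.57384490966797)
top rail y>50 part 255 [[-22.2, 70.6, 40.0], [-3.7, 98.6, 44.6], [21.5, 119.1, 48.3]]
((-0.1946563720703125, 94.45928955078125), (49.73657989501953, 45.079322814941406), 89.70954895019531)
knob px 0
```

View pics/wrist5.png

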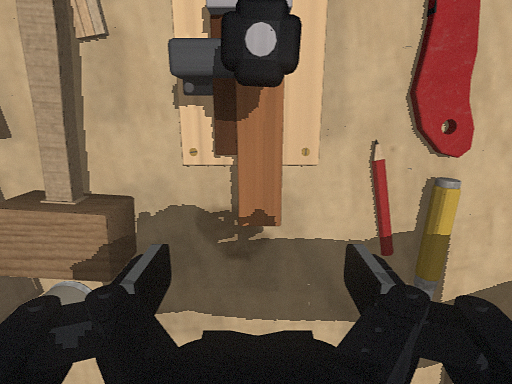

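Emit:
drive_tool(slide=[[0.03,0.001,0],[0.09,0.003,0],[0.16,0.005,0],[0.24,0.007,0],[0.32,0.008,0],[0.38,0.009,0],[0.42,0.009,0],[0.432,0.009,0]], rotation=[[0,0,0],[0,0,0],[0,0,0],[0,0,0],[0,0,0],[0,0,0],[0,0,0],[0,0,0]])

```text
clock: 18.5
eef_pos: [0.5447, -0.0331, 0.1512]
tool_rot: [0.739, -0.674, -0.0, -0.0]
ft_force: [-0.1, 0.1, -0.7]
grip_width: 0.0855
grasp_force: 0.0
```

```bash
python3 - <<'E'
from h import *
o=bot.get_obs();go([.5454,-.0323,.078],185.26)
c=bot.camera("wrist");np.savez("w6",**c);P=cloud(c)
J=np.array([.5432,.00225,0]);Rj=R.from_euler("z",5.26,degrees=True)
q=Rj.inv().apply((P-J).reshape(-1,3)).reshape(P.shape)*1000;x,y,z=np.moveaxis(q,-1,0)
m=((z>143)&(z<158)&(abs(x)<45)&(abs(y+35)<45)).astype(np.uint8)
k=max(cv2.findContours(m,0,1)[0],key=cv2.contourArea)[:,0];s=q[m>0];print("knob",s.mean(0),np.percentile(s[:,2],[5,50,95]),cv2.minAreaRect(np.array([q[v,u,:2] for u,v in k],np.float32)),k.min(0),k.max(0))
m=((z>100)&(z<158)&(abs(x)<45)&(abs(y+35)<45)).astype(np.uint8);print([np.round(np.ptp(s@[np.cos(a),np.sin(a)]),1) for a in np.deg2rad(np.arange(-20,21,4)) for s in [q[m>0][:,:2]]])
E
```

```text
{'clock': 18.5, 'joint_pos': [-0.0608, 0.3512, 0.0487, 1.2683, 0.0002, -1.7236], 'eef_pos': [0.5447, -0.0331, 0.1512], 'tool_rot': [0.7389, -0.6738, -0.0, -0.0001], 'ft_force': [-0.1333, 0.1194, -0.6633], 'ft_torque': [0.0196, 0.0038, 0.0106], 'grip_width': 0.0855, 'grasp_force': 0.0}
heading now -174.72 slide [-0.003, -0.003, 0.293] rot [-0.0, 0.0, 0.001]
knob [ -1.10736508 -38.51629171 151.1159519 ] [147.60570619 151.37756382 153.30077668] ((-1.1621532440185547, -36.600120544433594), (45.181785583496094, 45.8291015625), 87.13909912109375) [222 185] [290 251]
[np.float64(71.3), np.float64(71.3), np.float64(70.9), np.float64(70.2), np.float64(69.4), np.float64(69.1), np.float64(69.9), np.float64(70.9), np.float64(71.5), np.float64(71.8), np.float64(71.9)]
```

Emit:
drive_tool(slide=[[0,0,0.04],[-0.001,-0.002,0.09],[-0.001,-0.002,0.15],[-0.001,-0.002,0.2],[-0.001,-0.002,0.24],[-0.001,-0.002,0.27],[-0.001,-0.002,0.29],[-0.001,-0.002,0.293]], rotation=[[0,0,0],[0,0,0],[0,0,0],[0,0,0],[0,0,0],[0,0,0],[0,0,0],[0,0,0]])

```text
clock: 19.55
eef_pos: [0.5451, -0.0322, 0.0777]
tool_rot: [0.739, -0.674, -0.0, 0.0]
ft_force: [-0.2, 0.5, -0.2]
grip_width: 0.0858
grasp_force: 0.0
```

Emit:
drive_tool(slide=[[0,0,0],[0,0,0],[0,0,0],[0,0,0],[0,0,0],[0,0,0],[0,0,0],[0,0,0]], rotation=[[0,0,0],[0,0,0],[0,0,0],[0,0,0],[0,0,0],[0,0,0],[0,0,0],[0,0,0]], gripper=0)

```text
clock: 20.55
eef_pos: [0.5458, -0.0322, 0.0786]
tool_rot: [0.739, -0.674, 0.001, -0.001]
ft_force: [0.8, -0.5, 5.8]
grip_width: 0.0459
grasp_force: 60.8
```

```bash
python3 - <<'E'
from h import *
obs()
c=bot.camera("scene");np.savez("s7",**c)
im=cv2.resize(c["image"][185:285,200:360],(800,500),interpolation=cv2.INTER_CUBIC);cv2.imwrite("pics/s7.png",im[...,::-1])
E
```

```text
{'clock': 20.55, 'joint_pos': [-0.0589, 0.4047, -0.0699, 1.0946, -0.0, -1.7224], 'eef_pos': [0.5458, -0.0322, 0.0786], 'tool_rot': [0.7391, -0.6736, 0.0007, -0.0005], 'ft_force': [0.754, -0.4889, 5.7741], 'ft_torque': [-0.0083, 0.0283, -0.199], 'grip_width': 0.0459, 'grasp_force': 60.7633}
```

View pics/s7.png

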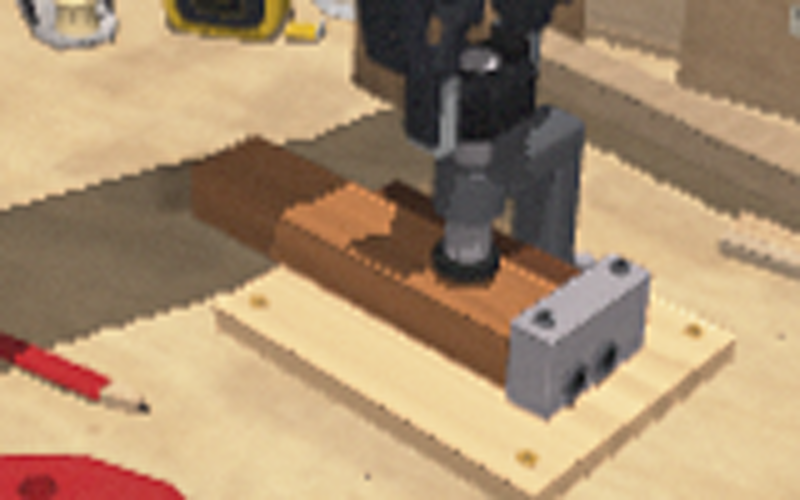

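```bash
cat >> h.py <<'E'
def meas(n=4):
    o=obs(); T=[o["ft_torque"]];ims=[]
    for _ in range(n): ims.append(bot.camera("scene")["image"].astype(float)); T.append(bot.get_obs()["ft_torque"])
    im=np.mean(ims,0);g=im.mean(2)[228:246,284:304];np.save(f"foot_{o['clock']:.2f}",im)
    ref=np.load("s7.npz")["image"].mean(2)[228:246,284:304]
    # lower edge of the foot: dark-to-wood crossing per column, sub-pixel
    def edge(g):
        r=[]
        for col in g.T[6:13]:
            a=int(np.argmin(col[:12])); b=a+np.nonzero(col[a:]>70)[0]
            if len(b) and b[0]>0: r.append(b[0]-1+(70-col[b[0]-1])/(col[b[0]]-col[b[0]-1]))
        return np.round(np.mean(r),2),len(r)
    y=R.from_quat(o["tool_rot"]).as_matrix()[:,1]
    print("Tz now/avg",np.round([T[0][2],np.mean(T[1:],0)[2]],3),"head",np.rad2deg(np.arctan2(y[1],y[0])).round(1),"foot edge ref/now",edge(ref),edge(g),"min grey",g.min())
E
python3 - <<'E'
from h import *
meas()
print(np.load("s7.npz")["image"].mean(2)[228:246,284:304].astype(int))
E
```

```text
{'clock': 20.6, 'joint_pos': [-0.0589, 0.4046, -0.0699, 1.0946, -0.0, -1.7224], 'eef_pos': [0.5458, -0.0322, 0.0786], 'tool_rot': [0.7391, -0.6736, 0.0007, -0.0005], 'ft_force': [0.4168, -0.7098, 4.9652], 'ft_torque': [0.0054, 0.0784, -0.2649], 'grip_width': 0.0457, 'grasp_force': 60.7631}
Tz now/avg [-0.265 -0.222] head -174.7 foot edge ref/now (np.float64(13.42), 7) (np.float64(13.42), 7) min grey 30.583333333333332
[[ 56  50  40  40  48  67  72  74  77  79  79  77  77  72  80  89  97 109
   80  60]
 [ 71  68  54  51  42  75  82  80  83  79  76  78  80  82  90 120 114 114
   73  59]
 [ 68  72  76  67  61  94  91  91  97  87  93  91  90  97  78 103 113 126
   79  55]
 [ 66  69  67  69  72  93  95  98 102 103 103 107 100  99  60  51  85 106
   75  62]
 [ 72  71  71  66  59  89 102 102 101 101  97 104 104 101  64  40  40  51
   63  57]
 [ 70  70  70  48  52  87  99 100 102 104 106 115 107 100  56  34  46  42
   43  45]
 [ 71  72  57  32  47  96 110 102 113 114 114 135 106 101  44  41  39  43
   40  42]
 [ 67  74  45  28  39  98 127 103 132 136 136 134 114  90  44  41  40  34
   57  53
[... 152 characters left out ...]
 149 117
  104  81]
 [ 62  89  62  39  28  33  41  40  41  42  44  46  46  40  29  32 122 133
  147 117]
 [ 88 124  96  57  39  35  35  40  36  38  41  31  37  34  36  84 125 122
  125 129]
 [132 127 128  74  55  49  47  39  38  42  31  46  37  47  46 125 130 128
  126 123]
 [136 129 128  91  86  72  59  52  49  50  55  55  60  64  89 129 129 127
  130 126]
 [131 133 133 129 128  90  86  88  90  91  95  92  93  86 132 133 131 126
  125 128]
 [108 129 133 135 132 127 130 123 126 128 134 133 136 135 132 129 128 129
  130 128]
 [ 87  86 114 130 136 136 130 128 123 123 122 125 131 132 131 129 130 132
  129 132]
 [ 86  84  86  88 120 136 135 136 129 126 123 120 124 128 130 133 130 128
  129 127]]
```

Emit:
drive_tool(slide=[[0,0,0.0006],[0,0,0.0011],[0,0,0.0017],[0,0,0.0022],[0,0,0.0028],[0,0,0.0033],[0,0,0.0039],[0,0,0.0045]], rotation=[[0,0,0.125],[0,0,0.25],[0,0,0.375],[0,0,0.5],[0,0,0.625],[0,0,0.75],[0,0,0.875],[0,0,1]])

```text
clock: 21.8
eef_pos: [0.5464, -0.0322, 0.0776]
tool_rot: [-0.549, 0.836, -0.001, 0.001]
ft_force: [1.7, -0.0, 3.9]
grip_width: 0.0461
grasp_force: 59.3
```

```bash
python3 - <<'E'
from h import *
meas()
E
```

```text
{'clock': 21.8, 'joint_pos': [-0.0588, 0.4058, -0.0711, 1.0911, -0.0002, -1.2218], 'eef_pos': [0.5464, -0.0322, 0.0776], 'tool_rot': [-0.5493, 0.8356, -0.0009, 0.0011], 'ft_force': [1.692, -0.0307, 3.9263], 'ft_torque': [-0.1015, -0.1906, 0.2572], 'grip_width': 0.0461, 'grasp_force': 59.3181}
Tz now/avg [ 0.257 -0.111] head 156.6 foot edge ref/now (np.float64(13.42), 7) (np.float64(13.54), 7) min grey 32.416666666666664
```

Emit:
drive_tool(slide=[[0,0,0.0006],[0,0,0.0011],[0,0,0.0017],[0,0,0.0022],[0,0,0.0028],[0,0,0.0033],[0,0,0.0039],[0,0,0.0045]], rotation=[[0,0,0.125],[0,0,0.25],[0,0,0.375],[0,0,0.5],[0,0,0.625],[0,0,0.75],[0,0,0.875],[0,0,1]])

```text
clock: 23.0
eef_pos: [0.5469, -0.0325, 0.0765]
tool_rot: [-0.326, 0.945, -0.001, 0.002]
ft_force: [3.1, -1.2, 4.2]
grip_width: 0.0454
grasp_force: 59.4
```

```bash
python3 - <<'E'
from h import *
meas()
import glob
def top(g): # upper rim of the foot: bright stem to dark rubber
    r=[]
    for u in range(291,296):
        col=g[232:242,u]; b=[i for i in range(1,10) if col[i-1]>70>=col[i]]
        r.append(b[0]-1+(col[b[0]-1]-70)/(col[b[0]-1]-col[b[0]]))
    return np.round(np.mean(r),2)
print(top(np.load("s7.npz")["image"].mean(2)),[ (f,top(np.load(f).mean(2))) for f in sorted(glob.glob("foot_*"))])
E
```

```text
{'clock': 23.0, 'joint_pos': [-0.059, 0.407, -0.0724, 1.0877, -0.0007, -0.7226], 'eef_pos': [0.5469, -0.0325, 0.0765], 'tool_rot': [-0.3257, 0.9455, -0.001, 0.0016], 'ft_force': [3.0748, -1.1528, 4.2084], 'ft_torque': [-0.2532, -0.5414, 0.2881], 'grip_width': 0.0454, 'grasp_force': 59.3536}
Tz now/avg [ 0.288 -0.072] head 128.0 foot edge ref/now (np.float64(13.42), 7) (np.float64(13.86), 7) min grey 30.083333333333332
5.26 [('foot_20.60.npy', np.float64(5.27)), ('foot_21.80.npy', np.float64(5.62)), ('foot_23.00.npy', np.float64(5.97))]
```

```bash
cat >> h.py <<'E'
def top(g):
    r=[]
    for u in range(291,296):
        col=g[232:244,u]; b=[i for i in range(1,12) if col[i-1]>70>=col[i]]
        r.append(b[0]-1+(col[b[0]-1]-70)/(col[b[0]-1]-col[b[0]]))
    return np.round(np.mean(r),3)
def m2(n=3):
    o=obs();y=R.from_quat(o["tool_rot"]).as_matrix()[:,1]
    im=np.mean([bot.camera("scene")["image"].astype(float) for _ in range(n)],0);np.save(f"foot_{o['clock']:.2f}",im)
    print("Tz",o["ft_torque"][2].round(3),"head",np.rad2deg(np.arctan2(y[1],y[0])).round(1),"rim",top(im.mean(2)))
E
```

Emit:
drive_tool(slide=[[0,0,0.0006],[0,0,0.0011],[0,0,0.0017],[0,0,0.0022],[0,0,0.0028],[0,0,0.0033],[0,0,0.0039],[0,0,0.0045]], rotation=[[0,0,0.125],[0,0,0.25],[0,0,0.375],[0,0,0.5],[0,0,0.625],[0,0,0.75],[0,0,0.875],[0,0,1]])

```text
clock: 24.2
eef_pos: [0.547, -0.0331, 0.0753]
tool_rot: [-0.082, 0.997, -0.001, 0.002]
ft_force: [5.3, -3.4, 5.1]
grip_width: 0.0458
grasp_force: 59.4
```

```bash
python3 -c "
from h import *
m2()"
```

```text
{'clock': 24.2, 'joint_pos': [-0.0593, 0.4081, -0.074, 1.0848, -0.0017, -0.2226], 'eef_pos': [0.547, -0.0331, 0.0753], 'tool_rot': [-0.0816, 0.9967, -0.0011, 0.0018], 'ft_force': [5.3404, -3.4187, 5.1198], 'ft_torque': [-0.7277, -1.0075, 0.2864], 'grip_width': 0.0458, 'grasp_force': 59.4069}
Tz 0.286 head 99.4 rim 6.547
```

Emit:
drive_tool(slide=[[0,0,0.0006],[0,0,0.0011],[0,0,0.0017],[0,0,0.0022],[0,0,0.0028],[0,0,0.0033],[0,0,0.0039],[0,0,0.0045]], rotation=[[0,0,0.125],[0,0,0.25],[0,0,0.375],[0,0,0.5],[0,0,0.625],[0,0,0.75],[0,0,0.875],[0,0,1]])

```text
clock: 25.35
eef_pos: [0.547, -0.0336, 0.0742]
tool_rot: [0.168, 0.986, -0.001, 0.002]
ft_force: [5.0, -4.7, 4.8]
grip_width: 0.0454
grasp_force: 59.4
```

```bash
python3 -c "
from h import *
m2()"
```

```text
{'clock': 25.35, 'joint_pos': [-0.0597, 0.4091, -0.0755, 1.0822, -0.0027, 0.2774], 'eef_pos': [0.547, -0.0336, 0.0742], 'tool_rot': [0.1678, 0.9858, -0.0011, 0.0021], 'ft_force': [4.9521, -4.6694, 4.8198], 'ft_torque': [-0.8806, -1.0122, 0.2621], 'grip_width': 0.0454, 'grasp_force': 59.4372}
Tz 0.262 head 70.7 rim 6.711
```

Emit:
drive_tool(slide=[[0,0,0.0006],[0,0,0.0011],[0,0,0.0017],[0,0,0.0022],[0,0,0.0028],[0,0,0.0033],[0,0,0.0039],[0,0,0.0045]], rotation=[[0,0,0.125],[0,0,0.25],[0,0,0.375],[0,0,0.5],[0,0,0.625],[0,0,0.75],[0,0,0.875],[0,0,1]])

```text
clock: 26.5
eef_pos: [0.5467, -0.0341, 0.0732]
tool_rot: [0.407, 0.914, -0.001, 0.002]
ft_force: [4.1, -6.2, 6.3]
grip_width: 0.0456
grasp_force: 59.5
```

```bash
python3 -c "
from h import *
m2()"
```

```text
{'clock': 26.5, 'joint_pos': [-0.0601, 0.4099, -0.0773, 1.0801, -0.0036, 0.7773], 'eef_pos': [0.5467, -0.0341, 0.0732], 'tool_rot': [0.4066, 0.9136, -0.0011, 0.0023], 'ft_force': [4.0746, -6.1654, 6.3048], 'ft_torque': [-1.1311, -0.8462, 0.3226], 'grip_width': 0.0456, 'grasp_force': 59.5283}
Tz 0.323 head 42.0 rim 6.638
```

Emit:
drive_tool(slide=[[0,0,0.0006],[0,0,0.0011],[0,0,0.0017],[0,0,0.0022],[0,0,0.0028],[0,0,0.0033],[0,0,0.0039],[0,0,0.0045]], rotation=[[0,0,0.125],[0,0,0.25],[0,0,0.375],[0,0,0.5],[0,0,0.625],[0,0,0.75],[0,0,0.875],[0,0,1]])

```text
clock: 27.65
eef_pos: [0.5462, -0.0344, 0.0722]
tool_rot: [0.62, 0.785, -0.001, 0.002]
ft_force: [2.8, -5.9, 7.0]
grip_width: 0.0454
grasp_force: 59.6
```

```bash
python3 -c "
from h import *
m2()"
```

```text
{'clock': 27.65, 'joint_pos': [-0.0603, 0.4105, -0.0791, 1.0784, -0.0041, 1.2772], 'eef_pos': [0.5462, -0.0344, 0.0722], 'tool_rot': [0.62, 0.7846, -0.0009, 0.0024], 'ft_force': [2.7855, -5.9496, 6.9693], 'ft_torque': [-1.2691, -0.5526, 0.3078], 'grip_width': 0.0454, 'grasp_force': 59.5816}
Tz 0.308 head 13.4 rim 7.3
```

```bash
python3 - <<'E'
from h import *
import glob
fs=sorted(glob.glob("foot_*"));t=[]
for f in fs:
    g=np.load(f).astype(np.uint8)
    t.append(cv2.resize(g[222:247,278:306],(196,290),interpolation=cv2.INTER_NEAREST))
while len(t)<8:t.append(t[-1]*0)
cv2.imwrite("pics/strip.png",np.vstack([np.hstack(t[:4]),np.hstack(t[4:8])])[...,::-1])
for f in fs: g=np.load(f).mean(2); print(f,"col292-294",g[226:247,291:295].mean(1).astype(int).tolist())
E
```

```text
foot_20.60.npy col292-294 [78, 78, 77, 80, 91, 101, 100, 103, 110, 127, 120, 86, 43, 37, 38, 51, 90, 127, 124, 127, 130]
foot_21.80.npy col292-294 [78, 77, 78, 79, 90, 102, 100, 104, 110, 127, 128, 118, 42, 42, 37, 45, 88, 128, 124, 128, 131]
foot_23.00.npy col292-294 [77, 78, 77, 80, 91, 104, 100, 101, 111, 128, 128, 122, 67, 44, 37, 38, 70, 110, 125, 128, 131]
foot_24.20.npy col292-294 [78, 78, 77, 80, 91, 103, 99, 98, 111, 128, 128, 132, 115, 42, 40, 33, 78, 129, 124, 127, 131]
foot_25.35.npy col292-294 [74, 76, 79, 79, 89, 101, 102, 100, 110, 128, 127, 134, 121, 49, 43, 32, 58, 103, 125, 127, 130]
foot_26.50.npy col292-294 [61, 62, 61, 69, 91, 102, 101, 100, 99, 103, 103, 104, 96, 53, 30, 35, 45, 86, 126, 127, 129]
foot_27.65.npy col292-294 [71, 74, 72, 73, 91, 102, 100, 99, 104, 124, 128, 132, 125, 88, 41, 34, 41, 84, 126, 127, 130]
```

View pics/strip.png

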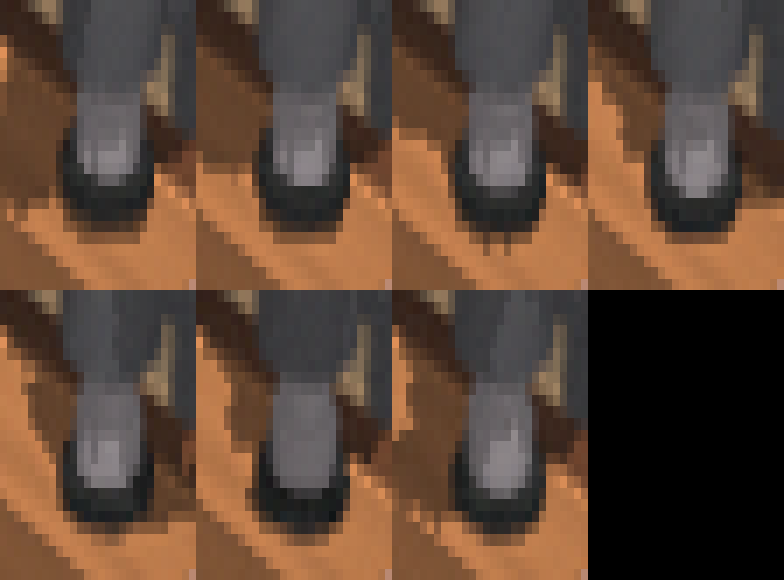

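Emit:
drive_tool(slide=[[0,0,0.0003],[0,0,0.0007],[0,0,0.001],[0,0,0.0013],[0,0,0.0017],[0,0,0.002],[0,0,0.0023],[0,0,0.0027]], rotation=[[0,0,0.075],[0,0,0.15],[0,0,0.225],[0,0,0.3],[0,0,0.375],[0,0,0.45],[0,0,0.525],[0,0,0.6]])

```text
clock: 28.8
eef_pos: [0.5459, -0.0344, 0.0717]
tool_rot: [0.73, 0.683, -0.001, 0.002]
ft_force: [1.6, -6.9, 9.0]
grip_width: 0.0454
grasp_force: 59.6
```

```bash
python3 -c "
from h import *
print(bot.get_obs()['tau'][5]);m2(1)"
```

```text
0.10762200225144625
{'clock': 28.8, 'joint_pos': [-0.0603, 0.4108, -0.0802, 1.0774, -0.0043, 1.5764], 'eef_pos': [0.5459, -0.0344, 0.0717], 'tool_rot': [0.73, 0.6834, -0.0007, 0.0023], 'ft_force': [1.5949, -6.9072, 8.9975], 'ft_torque': [-1.2728, -0.3572, 0.3], 'grip_width': 0.0454, 'grasp_force': 59.6093}
Tz 0.3 head -3.8 rim 7.316
```

Emit:
drive_tool(slide=[[0,0,0.0003],[0,0,0.0007],[0,0,0.001],[0,0,0.0013],[0,0,0.0017],[0,0,0.002],[0,0,0.0023],[0,0,0.0027]], rotation=[[0,0,0.075],[0,0,0.15],[0,0,0.225],[0,0,0.3],[0,0,0.375],[0,0,0.45],[0,0,0.525],[0,0,0.6]])

```text
clock: 29.85
eef_pos: [0.5456, -0.0344, 0.0711]
tool_rot: [0.824, 0.567, -0.001, 0.002]
ft_force: [0.3, -6.6, 9.7]
grip_width: 0.0456
grasp_force: 59.6
```

```bash
python3 -c "
from h import *
print(bot.get_obs()['tau'][5]);m2(1)"
```

```text
0.12836591340601444
{'clock': 29.85, 'joint_pos': [-0.0603, 0.4111, -0.0813, 1.0765, -0.0042, 1.8763], 'eef_pos': [0.5456, -0.0344, 0.0711], 'tool_rot': [0.8239, 0.5667, -0.0005, 0.0023], 'ft_force': [0.2966, -6.6158, 9.7135], 'ft_torque': [-1.1989, -0.1429, 0.3889], 'grip_width': 0.0456, 'grasp_force': 59.6372}
Tz 0.389 head -21.0 rim 7.33
```

Emit:
drive_tool(slide=[[0,0,0.0003],[0,0,0.0007],[0,0,0.001],[0,0,0.0013],[0,0,0.0017],[0,0,0.002],[0,0,0.0023],[0,0,0.0027]], rotation=[[0,0,0.075],[0,0,0.15],[0,0,0.225],[0,0,0.3],[0,0,0.375],[0,0,0.45],[0,0,0.525],[0,0,0.6]])

```text
clock: 30.9
eef_pos: [0.5453, -0.0342, 0.0706]
tool_rot: [0.899, 0.437, -0.0, 0.002]
ft_force: [-0.3, -6.0, 10.6]
grip_width: 0.0451
grasp_force: 59.7
```

```bash
python3 -c "
from h import *
print(bot.get_obs()['tau'][5]);m2(1)"
```

```text
0.14985233545303345
{'clock': 30.9, 'joint_pos': [-0.0602, 0.4114, -0.0823, 1.0755, -0.004, 2.1763], 'eef_pos': [0.5453, -0.0342, 0.0706], 'tool_rot': [0.8993, 0.4373, -0.0003, 0.0021], 'ft_force': [-0.3088, -6.0409, 10.6222], 'ft_torque': [-1.2784, 0.0472, 0.4011], 'grip_width': 0.0451, 'grasp_force': 59.6587}
Tz 0.401 head -38.1 rim 7.436
```

Emit:
drive_tool(slide=[[0,0,0.0003],[0,0,0.0007],[0,0,0.001],[0,0,0.0013],[0,0,0.0017],[0,0,0.002],[0,0,0.0023],[0,0,0.0027]], rotation=[[0,0,0.075],[0,0,0.15],[0,0,0.225],[0,0,0.3],[0,0,0.375],[0,0,0.45],[0,0,0.525],[0,0,0.6]])

```text
clock: 31.95
eef_pos: [0.5451, -0.034, 0.07]
tool_rot: [0.955, 0.298, -0.0, 0.002]
ft_force: [-1.9, -5.4, 13.0]
grip_width: 0.0456
grasp_force: 59.7
```

```bash
python3 -c "
from h import *
print(bot.get_obs()['tau'][5]);m2(1)
import glob
for f in sorted(glob.glob('foot_*'))[4:]: g=np.load(f).mean(2); print(f,g[226:247,291:295].mean(1).astype(int).tolist())"
```

```text
0.1720756385475397
{'clock': 31.95, 'joint_pos': [-0.0599, 0.4118, -0.0834, 1.0745, -0.0036, 2.4763], 'eef_pos': [0.5451, -0.034, 0.07], 'tool_rot': [0.9545, 0.2981, -0.0001, 0.0019], 'ft_force': [-1.939, -5.4071, 13.0197], 'ft_torque': [-1.1173, 0.1645, 0.3838], 'grip_width': 0.0456, 'grasp_force': 59.6729}
Tz 0.384 head -55.3 rim 7.45
foot_25.35.npy [74, 76, 79, 79, 89, 101, 102, 100, 110, 128, 127, 134, 121, 49, 43, 32, 58, 103, 125, 127, 130]
foot_26.50.npy [61, 62, 61, 69, 91, 102, 101, 100, 99, 103, 103, 104, 96, 53, 30, 35, 45, 86, 126, 127, 129]
foot_27.65.npy [71, 74, 72, 73, 91, 102, 100, 99, 104, 124, 128, 132, 125, 88, 41, 34, 41, 84, 126, 127, 130]
foot_28.80.npy [78, 77, 78, 81, 91, 101, 102, 100, 106, 125, 130, 133, 127, 88, 38, 35, 44, 85, 127, 128, 132]
foot_29.85.npy [78, 78, 78, 80, 91, 102, 101, 100, 106, 125, 129, 133, 126, 90, 40, 36, 43, 86, 127, 129, 131]
foot_30.90.npy [78, 77, 76, 80, 91, 103, 102, 99, 105, 127, 128, 133, 127, 95, 41, 34, 42, 85, 127, 129, 131]
foot_31.95.npy [79, 76, 77, 79, 91, 102, 101, 99, 104, 127, 130, 133, 127, 97, 40, 35, 43, 86, 127, 128, 131]
```

Emit:
drive_tool(slide=[[0,0,0],[0,0,0.0005],[0,0,0.001],[0,0,0.001],[0,0,0.001],[0,0,0.001],[0,0,0.001],[0,0,0.001]], rotation=[[0,0,0.08],[0,0,0.16],[0,0,0.24],[0,0,0.3],[0,0,0.3],[0,0,0.3],[0,0,0.3],[0,0,0.3]])

```text
clock: 33.0
eef_pos: [0.545, -0.0338, 0.0698]
tool_rot: [0.974, 0.226, -0.0, 0.002]
ft_force: [-2.5, -5.5, 13.2]
grip_width: 0.0456
grasp_force: 60.7
```

Emit:
drive_tool(slide=[[0,0,0],[0,0,0],[0,0,0],[0,0,0],[0,0,0],[0,0,0],[0,0,0],[0,0,0]], rotation=[[0,0,0],[0,0,0],[0,0,0],[0,0,0],[0,0,0],[0,0,0],[0,0,0],[0,0,0]], gripper=1)

```text
clock: 34.0
eef_pos: [0.5451, -0.0321, 0.0682]
tool_rot: [0.974, 0.226, 0.0, 0.0]
ft_force: [-0.4, 0.5, 0.1]
grip_width: 0.0851
grasp_force: 0.0
```

Emit:
drive_tool(slide=[[0,0,-0.03],[0,0,-0.08],[0,0,-0.16],[0,0,-0.24],[0,0,-0.32],[0,0,-0.4],[0,0,-0.46],[0,0,-0.5]], rotation=[[0,0,0],[0,0,0],[0,0,0],[0,0,0],[0,0,0],[0,0,0],[0,0,0],[0,0,0]])

```text
clock: 35.0
eef_pos: [0.5455, -0.0322, 0.1946]
tool_rot: [0.974, 0.226, 0.001, 0.0]
ft_force: [-0.1, -0.1, 0.0]
grip_width: 0.0853
grasp_force: 0.0
```

Emit:
drive_tool(slide=[[-0.03,0.03,0],[-0.08,0.08,0],[-0.14,0.14,0],[-0.2,0.2,0],[-0.26,0.26,0],[-0.32,0.32,0],[-0.36,0.36,0],[-0.36,0.36,0]], rotation=[[0,0,0],[0,0,0],[0,0,0],[0,0,0],[0,0,0],[0,0,0],[0,0,0],[0,0,0]])

```text
clock: 36.0
eef_pos: [0.5031, -0.1537, 0.1928]
tool_rot: [0.974, 0.225, -0.0, -0.0]
ft_force: [-0.3, 0.1, -0.8]
grip_width: 0.0855
grasp_force: 0.0
```

```bash
python3 - <<'E'
from h import *
m2(1)
c=bot.camera("top");P=cloud(c)
J=np.array([.5432,.00225,0]);Rj=R.from_euler("z",5.26,degrees=True)
q=Rj.inv().apply((P-J).reshape(-1,3)).reshape(P.shape)*1000;x,y,z=np.moveaxis(q,-1,0)
for nm,m in(("rail",(z>38)&(z<52)&(abs(x)<40)&(y>50)&(y<140)),("knob",(z>125)&(z<160)&(abs(x)<40)&(abs(y+35)<40))):
    m=m.astype(np.uint8);s=q[m>0];print(nm,len(s))
    if len(s)>30:
        k=max(cv2.findContours(m,0,1)[0],key=cv2.contourArea)[:,0];print(np.percentile(s,[1,50,99],axis=0).round(1).tolist(),cv2.minAreaRect(np.array([q[v,u,:2] for u,v in k],np.float32)))
d=bot.camera("scene")
cv2.imwrite("pics/end.png",np.hstack([cv2.resize(c["image"],(400,300)),cv2.resize(d["image"][185:285,200:333],(400,300))])[...,::-1])
E
```

```text
{'clock': 36.0, 'joint_pos': [-0.2965, 0.293, 0.0761, 1.3549, 0.0001, 2.3921], 'eef_pos': [0.5031, -0.1537, 0.1928], 'tool_rot': [0.9745, 0.2245, -0.0004, -0.0003], 'ft_force': [-0.334, 0.1313, -0.7771], 'ft_torque': [0.0397, 0.0039, 0.0166], 'grip_width': 0.0855, 'grasp_force': 0.0}
Tz 0.017 head -64.0 rim 7.098
rail 417
[[-22.4, 50.7, 40.3], [-0.2, 84.7, 44.6], [21.9, 118.8, 48.9]] ((0.07790184020996094, 84.7709732055664), (45.3192138671875, 68.99469757080078), 0.3130089044570923)
knob 303
[[-23.0, -57.3, 127.4], [-0.9, -33.7, 142.5], [22.0, -11.2, 146.7]] ((0.038677215576171875, -35.143585205078125), (45.373260498046875, 44.93381118774414), 19.709930419921875)
```

View pics/end.png

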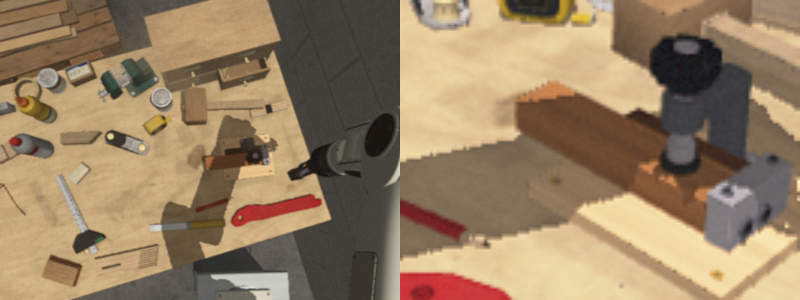

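The end picture shows the rail lying in the jig, butted against the guide block at about (735, 205), with the foot on it at (680, 160). The knob has turned by the commanded amount and the gripper is clear. I'm handing the job in.

```bash
python3 -c "
from workcell import bot
print(bot.job_done())"
```

```text
the job is handed in; nothing more can be done
None
```

The rail is home in the jig with the foot clamped on it and the gripper clear, handed in at about 36 s; I turned the knob 4.35 rad, which is 0.20 to 0.29 of a turn past first contact, estimated from camera and torque, but the 38–120 N foot force wasn't measured and no verdict came back.

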